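Wedge a taper-shank lap into the polishing spindle

ROBOT

A 7-joint arm with a two-finger parallel gripper is mounted at the origin on the work surface. World frame = base frame: x ahead of the robot, y to its left, z up, the work surface at z = 0. Lengths are in m, angles in rad, forces in N, time in s.
With the tool pointing down it reaches from about 0.425 to 1.025 m from the base axis. Payload 9.4 kg.
Tool frame: the origin (TCP) lies at the very end of the fingers, on their centre line; the grasp point (between the pads) lies 19 mm behind it; z points along the fingers, y is the direction in which the jaws open and shut (so a half turn about z gives the same grasp; the last joint's range is limited). The gripper opens to 93 mm and grips with 3 to 60 N. Pads are 15 mm wide; open, the fingers measure 128 mm over their backs; the gripper's body (75 mm by 188 mm) begins 65 mm behind the grasp point.
Start: joints at [1.159, 0.599, -0.003, 1.599, 0.002, 0.943, -0.08], TCP at [0.238, -0.685, 0.219] pointing down, gripper open.
Joint ranges: [-2.57, 2.57], [-0.35, 1.97], [-1.29, 1.29], [0.11, 2.56], [-1.05, 4.19], [0.11, 1.86], [-2.63, 2.63]. Speed limits (rad/s): [2.22, 2.22, 3.01, 3.01, 3.14, 3.14, 3.14].

INTERFACE

Orientations are given as a unit quaternion [w, x, y, z].
In Python, from workcell import monitor, snapshot, close_job gives the robot as it stands.
- The arm moves only by the tool step_arm, never from a script. Its argument "series" is one flat list of numbers, 4 for each row, row after row: the shift along the world's x, y, z in mm, then the turn about the world's z in rad. A call has 1 to 5 rows; each row shifts and turns the pose as measured when the row begins; what a row does not reach is not made up. A row lasts 1/8 s, in which the tool goes at most 62.5 mm and 10.7 degrees, less where a joint would pass 70% of its speed; a pose out of reach is approached as far as the arm can. A call with a gripper value outside its range is refused whole. "claw" is the finger opening in mm, from 0 to 93, set as the call begins (left out, the last holds). The fingers move at their own pace and stop on an object; "newtons" is the grip in N (left out, the last holds). Time passes only in rows, so rows that do not move let the fingers close. It gives the time, the measured TCP pose, the force and the opening at its end, in the units of the state.
- monitor.sense(): the state, without advancing time (a new reading comes with each control period).
- snapshot(name): name is "scene" or "top"; returns a dict with "frame" (384x512x3 uint8, red, green, blue), "range_z" (384x512 float32, m along the optical axis (not along the pixel's ray), 0 where there is no reading), "vertical_fov" (degrees; the focal length in pixels is half the picture's height over the tangent of half this angle, whatever the lens; pixels are square), "cx", "cy" (the principal point, pixels), "xyz" and "orientation" of the camera in the world. Camera axes: x right, y up, looking along -z (the intrinsics and any distortion apply to the point x, -y, -z); pixel columns grow to the right and rows downward; lengths in m; the calibration is good to about 2 mm. A picture is of the moment at which its call begins.
- close_job(): hands the job in, once; it reports no verdict.
The state is a dict: "time_s": time; "joint_positions": joint angles; "qvel": joint speeds; "joint_torque": joint torques, N m; "position": TCP position; "tool_rot": TCP orientation; "ft_force": force on the tool from outside, world axes, zero at the start; "torque": the same for the moment, N m; "finger_gap": finger opening in m.
Only numpy, scipy, OpenCV 4.12 (cv2) and the standard library are available. Lean on these libraries where they do the work, as an engineer would, in place of code of your own. Each camera call takes 0.05 s, during which the arm holds its last target.

TASK

Fit the wide flat-topped lap to the lens-polishing spindle: take it from the rack, stand its tapered shank in the spindle's socket and let go. Then take the wood-handled setting tool and with its face press or tap the lap straight down, past the light spring of the lift collar, until the taper bites hard (about 20 N, never above 28 N) and friction alone keeps it down. Finally stand the setting tool upright on the bench again and leave everything else where it is.

Things in the scene. Friction and masses are not known exactly. Their poses are not given: they have to be found in the camera images.
- lap: the lap to fit: a flat-topped aluminium cylinder 44 mm across and 30 mm high on a 56 mm long tapered steel shank (29 mm across under the head, 10 mm at the tip), about 0.18 kg, round. Starts upright in one of the rack's three holes, its head resting on the rack's top. Origin: centre of the shank's tip; z points up the axis, so the head is 56 to 86 mm above the origin.
- setter: the setting tool: a grey round head 40 mm across and 22 mm high with a flat underside (the face that presses), and above it a round wooden handle 26 mm across up to 95 mm, about 0.2 kg. Starts upright on the bench, standing on its face. Origin: centre of the face; z points up the handle.
- spindle: the polishing spindle, fixed: green base 140 x 160 x 45 mm, round upright steel nose 68 mm across, its end 100 mm above the bench, with a 31 mm bore on the origin's z axis. Origin: centre of the base's underside. The lift collar is a steel ring (outer 52, hole 31, 5 mm thick) floating on springs over the nose: 3.3 N start it moving down, 5.4 N hold it at the end of its 21 mm.
- socket (a point): on the axis of the socket, 127 mm above the bench, in the plane of the top of the raised lift collar. The head of a lap lowered into the socket comes to rest on the collar, upright, its underside at this point, not yet gripped. Pressed down, the shank meets the hidden collet 2 to 14 mm lower (unseen, differs each time); from there the resistance climbs by some 3 to 6 N per mm.
- collet (a joint): how far the sprung leaves of the tapered collet in the bore are spread outwards, m: 0 when idle, over 0.0004 when the shank is wedged fast. Pressed with 18 to 24 N the taper stays wedged against the collar's springs when let go; with less than about 15 N it may not. More than 28 N between setting tool and lap, or 0.0015 of spread, is too much.
- rack: wooden rack, fixed: a bar 50 x 230 x 62 mm with three holes of 32 mm, 75 mm apart along its length (its y axis), each with a lap standing in it. Origin: centre of the underside. A lap's head stands wholly above the rack's top.
- lap_dome: another lap standing in the rack, domed top, 40 mm wide; not to be used
- lap_slim: another lap standing in the rack, thin (20 mm) finger-shaped head on a 33 mm collar; not to be used
- aviator_frame: folded silver spectacle frame, 46 x 136 x 8 mm, lying on the bench
- amber_lens: amber glass lens, 65 mm across, 7 mm thick, lying on the bench
- lens_case: black rounded lens case, 75 x 150 x 40 mm
- screwdriver: small screwdriver, 150 mm, lying on the bench
- pad_dish: white dish, 76 mm across, 30 mm high
There are look-alikes about, which are no part of the job. What is shaped like the spindle but pink is not meant.

How it is judged:
On the way, in this order (a step that is already met when the one before it is completed fails the run):
1. the lap stands in the socket and is let go (horizontal distance between lap and socket below 0.004 m and angle between lap's own z axis and vertical below 0.08 rad and z of lap in the frame of socket below -0.05 m and contact force between each of the fingers, setter and lap below 0.1 N), for 0.2 s.
2. the setting tool drives the lap down until the collet grips (spread 0.4 mm) under its push (horizontal distance between lap and socket below 0.004 m and angle between lap's own z axis and vertical below 0.08 rad and value of joint collet above 0.0004 m and contact force between setter and lap above 3 N), for 0.02 s.
At the end, for the whole second after the job is handed in: The lap sits upright (within 0.08 rad) on the socket's axis (within 4 mm), wedged: the collet is still spread by more than 0.4 mm with nothing pressing on the lap. The setting tool stands upright on the bench (face within 6 mm of it, tilt under 0.1 rad), at rest and let go (horizontal distance between lap and socket below 0.004 m and angle between lap's own z axis and vertical below 0.08 rad and value of joint collet above 0.0004 m and contact force between setter and lap below 0.1 N and linear speed of each of lap, setter below 0.02 m/s and height (world z) of setter below 0.006 m and angle between setter's own z axis and vertical below 0.1 rad); the robot touches nothing.
It fails at once if the setting tool pushes the lap with more than 28 N (contact force between setter and lap above 28 N).
It fails at once if the collet is overspread (more than 1.5 mm) (value of joint collet above 0.0015 m).
It fails at once if a bystander is moved by more than 25 mm (distance of any of lap_dome, lap_slim, aviator_frame, amber_lens, lens_case, screwdriver, pad_dish from where it was at the start of the episode above 0.025 m).
It also fails if it takes over 64 s, if anything falls off the work surface, if the arm or the gripper's body presses on something with over 40 N, if the wrist force passes 120 N, or if a joint passes its speed limit or range.

## Working session

There is one attempt and no reset: what is moved stays moved. The work goes in short steps, Python scripts to look and compute and a tool call to move; the robot and the scene stay as the last step left them, time stands still between calls to the robot, and variables do not carry over. Pictures are saved under pics/ and viewed, and the job is handed in when it is done.

Besides the shell and the picture viewer there is one more tool, called after "Emit:" by a JSON object that holds its "fn" and its "kwargs". step_arm: Moves the arm, as the interface text tells. Its arguments: {"type":"object","properties":{"series":{"type":"array"},"claw":{"type":"number"},"newtons":{"type":"number"}},"required":["series"]}

```bash
ls; mkdir -p pics; cat > h.py <<'E'
import numpy as np,cv2
from workcell import monitor,snapshot,close_job
from scipy.spatial.transform import Rotation as R
def cam(name):
    s=snapshot(name); return s
def K(s):
    h=s['frame'].shape[0]; f=h/2/np.tan(np.radians(s['vertical_fov'])/2); return f,s['cx'],s['cy']
def rot(s):
    q=s['orientation']; return R.from_quat([q[1],q[2],q[3],q[0]]).as_matrix()
def ray(s,u,v):
    f,cx,cy=K(s); d=np.array([(u-cx)/f,-(v-cy)/f,-1.]); return np.array(s['xyz']),rot(s)@d
def onplane(s,u,v,z):
    o,d=ray(s,u,v); return o+d*(z-o[2])/d[2]
def cloud(s):
    f,cx,cy=K(s); h,w=s['range_z'].shape; u,v=np.meshgrid(np.arange(w),np.arange(h)); Z=s['range_z']
    P=np.stack([(u-cx)/f*Z,-(v-cy)/f*Z,-Z],-1); return P@rot(s).T+np.array(s['xyz'])
def save(s,n): cv2.imwrite('pics/'+n+'.png',cv2.cvtColor(s['frame'],cv2.COLOR_RGB2BGR))
E
python3 - <<'E'
from h import *
print(monitor.sense())
import pickle
for n in ['scene','top']:
    s=cam(n); save(s,n+'0'); pickle.dump(s,open(n+'0.pkl','wb')); print({k:v for k,v in s.items() if k not in('frame','range_z')},(s['range_z']>0).mean())
E
```

```text
pics
{'time_s': 0.0, 'joint_positions': array([ 1.15931467,  0.60013536, -0.00252446,  1.60009126,  0.00177673,
        0.94288449, -0.07979664]), 'qvel': array([-0.00130348, -0.0020278 ,  0.00081207,  0.00023273, -0.00119201,
        0.00026867, -0.00086436]), 'joint_torque': array([-2.42921988e-04, -7.65059638e+01,  1.49721488e+00, -2.52344602e+01,
       -5.24154562e-02,  1.69429817e-02,  1.11872923e-04]), 'position': array([ 0.23803499, -0.68431833,  0.21776662]), 'tool_rot': array([-7.33781799e-04,  9.86019837e-01,  1.66626248e-01, -1.90617986e-04]), 'ft_force': array([-1.09670864, -0.80336978,  0.51430494]), 'torque': array([ 0.04136849, -0.01402699,  0.01228985]), 'finger_gap': 0.09284407834917378}
{'vertical_fov': 52.42367702841702, 'cx': 257.2642294660823, 'cy': 192.85930456698924, 'xyz': array([1.05828167, 0.64314383, 0.84165043]), 'orientation': array([0.3105341 , 0.13889607, 0.38247801, 0.85906171])} 0.9957987467447916
{'vertical_fov': 56.80644988766071, 'cx': 255.8430609680513, 'cy': 187.47489802050532, 'xyz': array([ 0.4335404 , -0.00126928,  1.21000048]), 'orientation': array([ 0.71272425,  0.02056139, -0.02388187, -0.70073606])} 0.996124267578125
```

View pics/scene0.png

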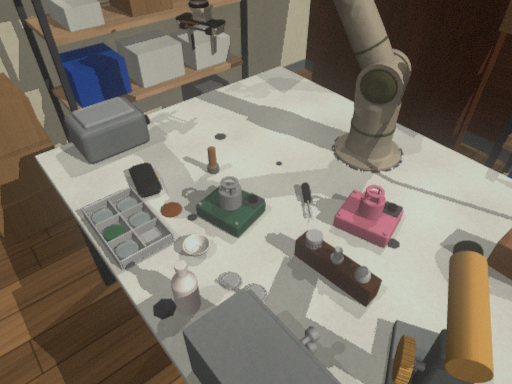

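View pics/top0.png

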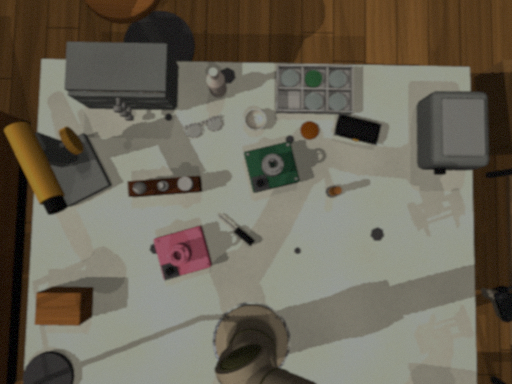

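```bash
python3 - <<'E'
from h import *
import pickle
a=pickle.load(open('top0.pkl','rb')); b=pickle.load(open('scene0.pkl','rb'))
def crop(s,r,k,n):
    y0,y1,x0,x1=r; im=cv2.cvtColor(s['frame'],cv2.COLOR_RGB2BGR)[y0:y1,x0:x1]; cv2.imwrite('pics/'+n,cv2.resize(im,None,fx=k,fy=k,interpolation=cv2.INTER_CUBIC))
crop(a,(100,220,120,360),3.3,'topz.png'); crop(b,(130,310,160,410),3.1,'scenez.png')
C=cloud(a)
for u,v in [(185,184),(163,187),(139,187),(273,163),(335,190),(173,186),(400,240)]: print(u,v,C[v,u])
C=cloud(b)
for u,v in [(314,237),(230,185),(212,150)]: print(u,v,C[v,u])
E
```

```text
185 184 [0.51099159 0.21731677 0.09369121]
163 187 [0.50079298 0.28810979 0.0861843 ]
139 187 [0.49943008 0.36364113 0.08725229]
273 163 [ 0.58885178 -0.06141737  0.0451678 ]
335 190 [ 0.50039068 -0.2565016   0.0896292 ]
173 186 [0.50574411 0.26106589 0.06662273]
400 240 [ 0.33977741 -0.49765344  0.0008417 ]
314 237 [0.52016156 0.22475406 0.0909408 ]
230 185 [ 0.58695599 -0.04129529  0.12664587]
212 150 [ 0.50744512 -0.24756138  0.0961884 ]
```

View pics/topz.png

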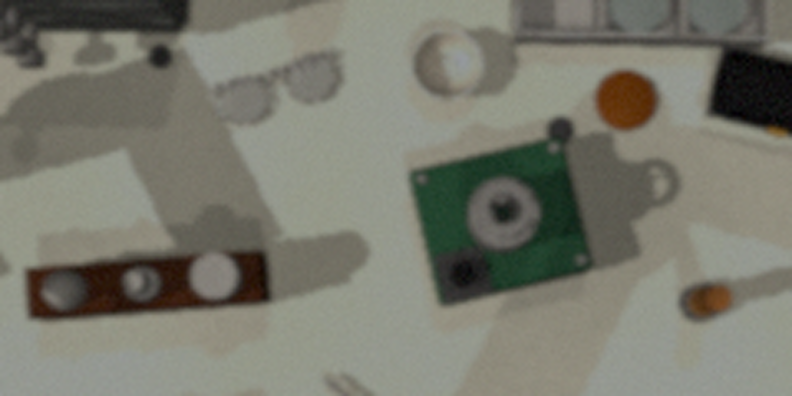

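View pics/scenez.png

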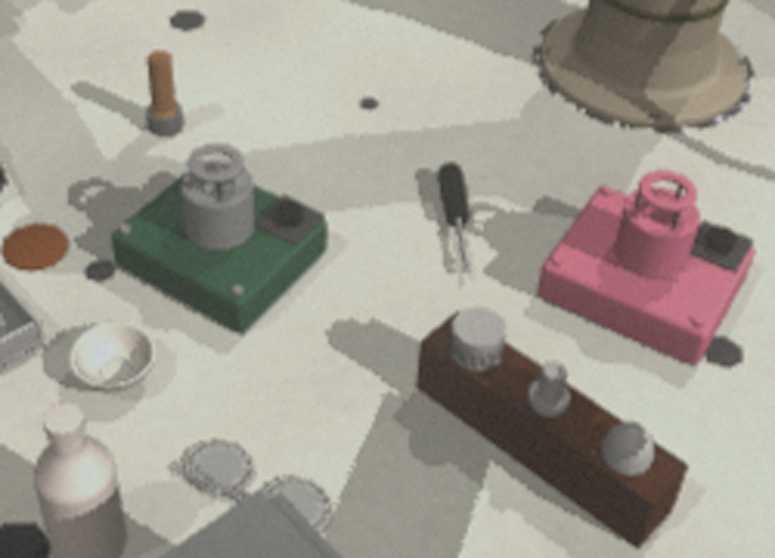

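```bash
cat > meas.py <<'E'
from h import *
import pickle,sys
def blob(s,xy,r,z0,z1,tag):
    C=cloud(s); m=(np.hypot(C[...,0]-xy[0],C[...,1]-xy[1])<r)&(C[...,2]>z0)&(C[...,2]<z1)
    P=C[m]; 
    if len(P)<3: print(tag,'none');return
    (cx,cy),rad=cv2.minEnclosingCircle(P[:,:2].astype(np.float32))
    print(tag,len(P),'mean',P.mean(0).round(4),'medz',np.median(P[:,2]).round(4),'mid',((P.min(0)+P.max(0))/2).round(4),'enc',round(cx,4),round(cy,4),round(rad,4))
E
python3 - <<'E'
from meas import *
a=pickle.load(open('top0.pkl','rb')); b=pickle.load(open('scene0.pkl','rb'))
for n,s in (('top',a),('scene',b)):
    blob(s,(.511,.217),.035,.082,.1,n+' lap'); blob(s,(.511,.217),.035,.088,.1,n+' laptop')
    blob(s,(.588,-.06),.05,.117,.135,n+' collar'); blob(s,(.588,-.06),.05,.105,.135,n+' collar+'); blob(s,(.588,-.06),.05,.06,.105,n+' nose')
    blob(s,(.5,-.255),.04,.03,.12,n+' setter');blob(s,(.5,-.255),.04,.085,.12,n+' settertop'); blob(s,(.5,-.255),.04,.008,.03,n+' setterhead')
    C=cloud(s)
    # base green
    hsv=cv2.cvtColor(s['frame'],cv2.COLOR_RGB2HSV); 
    m=((hsv[...,0]>60)&(hsv[...,0]<95)&(hsv[...,1]>90)).astype(np.uint8)
    nl,l,st,ce=cv2.connectedComponentsWithStats(m); i=1+np.argmax(st[1:,4]); print('green',st[i],ce[i])
    mm=(l==i); 
    P=C[mm&(abs(C[...,2]-.045)<.006)]; print(len(P)); 
    r=cv2.minAreaRect(P[:,:2].astype(np.float32)); print('green rect',r, P[:,2].mean())
    if n=='top':
        cs,_=cv2.findContours(mm.astype(np.uint8),cv2.RETR_EXTERNAL,cv2.CHAIN_APPROX_NONE); c=max(cs,key=len)[:,0,:]
        Q=np.array([onplane(s,u,v,.045)[:2] for u,v in c],np.float32); print('contour rect',cv2.minAreaRect(Q))
    # rack brown
    P=C[(abs(C[...,2]-.062)<.006)&(abs(C[...,0]-.505)<.06)&(abs(C[...,1]-.28)<.16)]
    print('rack',cv2.minAreaRect(P[:,:2].astype(np.float32)))
E
```

```text
top lap 158 mean [0.5133 0.2199 0.092 ] medz 0.0921 mid [0.5128 0.2196 0.0901] enc 0.5135 0.2206 0.0222
top laptop 151 mean [0.5133 0.2205 0.0923] medz 0.0921 mid [0.5128 0.2196 0.0929] enc 0.5132 0.2208 0.0222
top collar 142 mean [ 0.5781 -0.0551  0.1273] medz 0.1272 mid [ 0.5779 -0.0542  0.1263] enc 0.5783 -0.0552 0.0258
top collar+ 150 mean [ 0.5785 -0.0557  0.1262] medz 0.1271 mid [ 0.5811 -0.0567  0.1183] enc 0.5823 -0.0567 0.0318
top nose 210 mean [ 0.573  -0.0525  0.0958] medz 0.0997 mid [ 0.5775 -0.0543  0.0831] enc 0.5779 -0.0548 0.0336
top setter 87 mean [ 0.4997 -0.258   0.0814] medz 0.0934 mid [ 0.5003 -0.262   0.0658] enc 0.4996 -0.262 0.0137
top settertop 56 mean [ 0.5007 -0.2611  0.0946] medz 0.0951 mid [ 0.5003 -0.2625  0.093 ] enc 0.5006 -0.2624 0.013
top setterhead 57 mean [ 0.4986 -0.2543  0.0209] medz 0.0216 mid [ 0.4995 -0.2591  0.019 ] enc 0.5009 -0.2618 0.0202
green [ 246  144   51   43 1046] [273.20650096 164.45219885]
1036
green rect ((0.57721346616745, -0.05644615739583969), (0.13234063982963562, 0.150657519698143), 14.235674858093262) 0.045160582835353257
c
[... 730 characters left out ...]
 0.0963 mid [ 0.5791 -0.0529  0.0826] enc 0.5796 -0.0544 0.0357
scene setter 146 mean [ 0.5049 -0.2561  0.0682] medz 0.0695 mid [ 0.5019 -0.2612  0.0651] enc 0.5027 -0.2612 0.0158
scene settertop 45 mean [ 0.5035 -0.2587  0.0925] medz 0.0936 mid [ 0.5023 -0.2612  0.092 ] enc 0.5027 -0.2612 0.0158
scene setterhead 76 mean [ 0.507  -0.2537  0.0197] medz 0.0206 mid [ 0.5028 -0.2595  0.0194] enc 0.5033 -0.2596 0.0204
green [116 233   1   1   1] [116. 233.]
0
green rect ((0.0, 0.0), (0.0, 0.0), 0.0) nan
rack ((0.5077124238014221, 0.2950454354286194), (0.053927917033433914, 0.23043890297412872), 5.730953693389893)<stdin>:14: RuntimeWarning: Mean of empty slice.
  ret = ret.dtype.type(ret / rcount)
```

Emit:
{"fn": "step_arm", "kwargs": {"series": [33,42,0,0.08,33,42,0,0.08,33,42,0,0.08,33,42,0,0.08,33,42,0,0.08], "claw": 93}}

```text
time_s: 0.72
position: [0.4019, -0.471, 0.2154]
tool_rot: [-0.001, 0.933, 0.361, -0.002]
ft_force: [0.2, -0.2, 1.1]
finger_gap: 0.0927
```

Emit:
{"fn": "step_arm", "kwargs": {"series": [20,55,0,0.08,20,55,0,0.08,20,55,0,0.08,20,55,0,0.08,20,55,0,0.08]}}

```text
time_s: 1.35
position: [0.5049, -0.1872, 0.2144]
tool_rot: [-0.001, 0.839, 0.545, -0.002]
ft_force: [0.7, 0.7, 0.3]
finger_gap: 0.0929
```

Emit:
{"fn": "step_arm", "kwargs": {"series": [5,58,0,0.08,5,58,0,0.08,0,58,0,0.08,0,58,-10,0.08,0,58,-10,0.08]}}

```text
time_s: 1.98
position: [0.516, 0.1122, 0.1941]
tool_rot: [-0.0, 0.709, 0.705, -0.001]
ft_force: [0.9, 0.5, -0.1]
finger_gap: 0.0929
```

Emit:
{"fn": "step_arm", "kwargs": {"series": [-1,45,0,0.05,-1,45,0,0.05,0,18,0,0,0,0,0,0]}}

```text
time_s: 2.48
position: [0.5119, 0.2277, 0.1925]
tool_rot: [-0.001, 0.669, 0.743, -0.002]
ft_force: [-0.6, 0.1, -0.1]
finger_gap: 0.0932
```

```bash
python3 - <<'E'
from meas import *
st=monitor.sense(); print(st['position'],st['tool_rot'],st['joint_positions'].round(2))
s=cam('scene'); save(s,'s1')
t=cam('top'); save(t,'t1')
im=cv2.cvtColor(s['frame'],cv2.COLOR_RGB2BGR)[130:310,230:430]; cv2.imwrite('pics/s1z.png',cv2.resize(im,None,fx=3,fy=3,interpolation=cv2.INTER_CUBIC))
E
```

```text
[0.51191596 0.22772251 0.19251796] [-0.0012511   0.66931213  0.74297808 -0.00181117] [-0.21  0.47 -0.44  1.98  0.28  0.75 -0.71]
```

View pics/s1z.png

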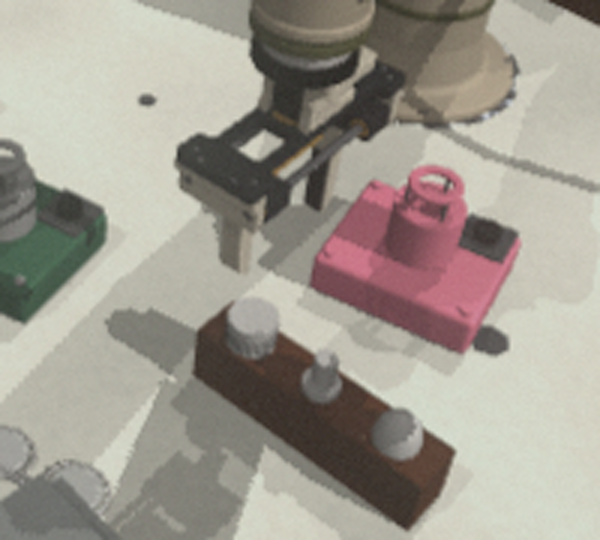

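Emit:
{"fn": "step_arm", "kwargs": {"series": [2,-7,-30,0,0,0,-40,0,0,0,-30,0,0,0,-15,0,0,0,0,0]}}

```text
time_s: 3.2
position: [0.5169, 0.2081, 0.0759]
tool_rot: [0.002, 0.675, 0.737, -0.003]
ft_force: [0.2, 1.1, -0.4]
finger_gap: 0.0932
```

Emit:
{"fn": "step_arm", "kwargs": {"series": [-3,12,-5,0,0,0,-4,0,0,0,0,0]}}

```text
time_s: 3.58
position: [0.5151, 0.2213, 0.0687]
tool_rot: [0.002, 0.676, 0.737, -0.001]
ft_force: [0.2, -0.3, -0.5]
finger_gap: 0.0932
```

```bash
python3 - <<'E'
from meas import *
s=cam('scene'); save(s,'s2')
st=monitor.sense(); print(st['position'],st['qvel'].round(3))
im=cv2.cvtColor(s['frame'],cv2.COLOR_RGB2BGR)[170:310,260:410]; cv2.imwrite('pics/s2z.png',cv2.resize(im,None,fx=4,fy=4,interpolation=cv2.INTER_CUBIC))
E
```

```text
[0.51508631 0.22155663 0.06884401] [ 0.005 -0.002 -0.001  0.     0.002 -0.002  0.001]
```

View pics/s2z.png

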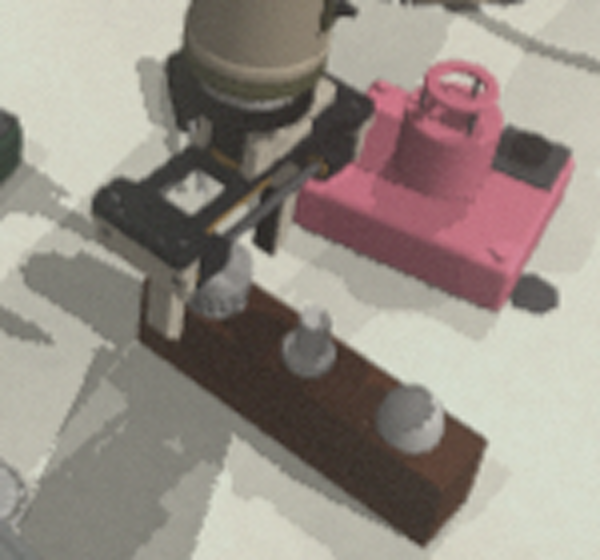

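Emit:
{"fn": "step_arm", "kwargs": {"series": [0,0,-2,0,0,0,0,0,0,0,0,0,0,0,0,0,0,0,0,0], "claw": 30, "newtons": 30}}

```text
time_s: 4.25
position: [0.5154, 0.2214, 0.0673]
tool_rot: [0.002, 0.676, 0.737, -0.0]
ft_force: [0.2, 0.3, 0.5]
finger_gap: 0.0476
```

Emit:
{"fn": "step_arm", "kwargs": {"series": [0,0,0,0,0,0,0,0,0,0,0,0]}}

```text
time_s: 4.62
position: [0.5154, 0.2213, 0.0673]
tool_rot: [0.002, 0.676, 0.737, -0.001]
ft_force: [-0.2, -0.1, 0.6]
finger_gap: 0.0435
```

Emit:
{"fn": "step_arm", "kwargs": {"series": [0,0,10,0,0,0,20,0,0,0,30,0,0,0,30,0,0,0,20,0]}}

```text
time_s: 5.25
position: [0.5134, 0.2205, 0.1807]
tool_rot: [0.002, 0.675, 0.737, -0.003]
ft_force: [0.8, -0.9, -2.5]
finger_gap: 0.0439
```

Emit:
{"fn": "step_arm", "kwargs": {"series": [0,0,40,0,5,-30,35,0,14,-50,0,0,14,-50,0,0,14,-50,0,0]}}

```text
time_s: 5.88
position: [0.5595, 0.0406, 0.2637]
tool_rot: [0.002, 0.672, 0.741, 0.0]
ft_force: [0.6, -0.1, -1.9]
finger_gap: 0.0436
```

Emit:
{"fn": "step_arm", "kwargs": {"series": [14,-50,0,0,0,-30,0,0,0,0,0,0,0,0,0,0]}}

```text
time_s: 6.38
position: [0.5728, -0.0464, 0.2652]
tool_rot: [0.003, 0.674, 0.738, -0.0]
ft_force: [-0.8, 0.6, -2.2]
finger_gap: 0.0436
```

```bash
python3 - <<'E'
from meas import *
for n in('scene','top'):
    s=cam(n); save(s,n+'3')
    st=monitor.sense(); print(st['position'],st['qvel'].round(3))
    y,x=(100,120) if n=='scene' else (70,180)
    im=cv2.cvtColor(s['frame'],cv2.COLOR_RGB2BGR)[y:y+150,x:x+200]; cv2.imwrite('pics/%s3z.png'%n,cv2.resize(im,None,fx=3.5,fy=3.5,interpolation=cv2.INTER_CUBIC))
E
```

```text
[ 0.57282355 -0.04648756  0.26520678] [-0.013  0.002 -0.    -0.001  0.004 -0.003 -0.   ]
[ 0.57293941 -0.0460799   0.26518868] [-0.009  0.002 -0.001 -0.    -0.002 -0.003  0.001]
```

View pics/scene3z.png

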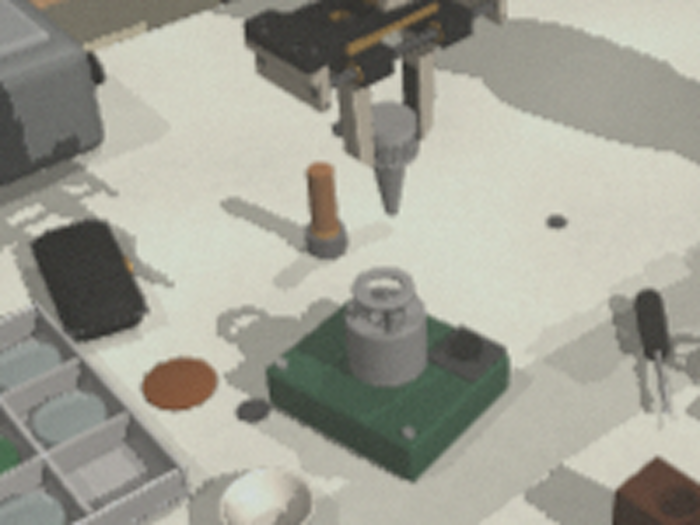

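View pics/top3z.png

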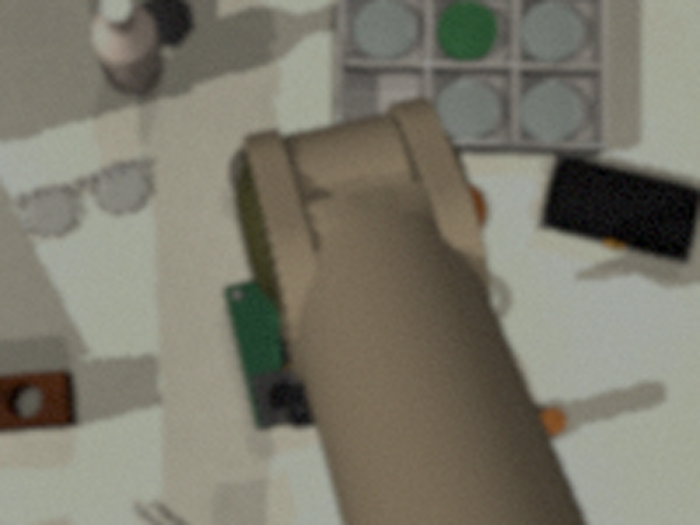

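```bash
cat >> h.py <<'E'
def proj(s,p):
    f,cx,cy=K(s); q=rot(s).T@(np.array(p)-np.array(s['xyz'])); return cx+f*q[0]/-q[2], cy-f*q[1]/-q[2]
E
python3 - <<'E'
from meas import *
s=cam('scene'); p=monitor.sense()['position']; print(p)
for dz in (.0247,-.0053,-.0613): print(proj(s,p+[0,0,dz]))
print('collar',proj(s,(.5783,-.0553,.127)))
C=cloud(s); print(C[135:165:3,232].round(4))
m=(np.hypot(C[...,0]-p[0],C[...,1]-p[1])<.03)&(C[...,2]>.19)&(C[...,2]<p[2]-.007)
ys,xs=np.nonzero(m)
for y in np.unique(ys):
    r=xs[ys==y]; print(y,r.min(),r.max(),(r.min()+r.max())/2, C[y,r,2].mean().round(3))
E
```

```text
[ 0.57299115 -0.04588431  0.26510155]
(np.float64(230.39043622226848), np.float64(133.33069731174152))
(np.float64(230.90977827082463), np.float64(143.09008914191256))
(np.float64(231.82616347457767), np.float64(160.31065176660343))
collar (np.float64(229.47902118547688), np.float64(181.1438488199417))
[[ 0.5746 -0.037   0.2899]
 [ 0.5811 -0.0285  0.2881]
 [ 0.5821 -0.0277  0.2799]
 [ 0.5832 -0.0268  0.2717]
 [ 0.5832 -0.0274  0.2621]
 [ 0.577  -0.037   0.2446]
 [ 0.5759 -0.0392  0.2331]
 [ 0.574  -0.0426  0.2206]
 [ 0.5758 -0.0407  0.2126]
 [ 0.4223 -0.2593 -0.0015]]
147 235 235 235.0 0.252
148 227 235 231.0 0.251
149 227 235 231.0 0.247
150 228 235 231.5 0.243
151 228 234 231.0 0.241
152 228 234 231.0 0.237
153 228 234 231.0 0.232
154 229 234 231.5 0.229
155 229 234 231.5 0.226
156 229 234 231.5 0.221
157 229 233 231.0 0.218
158 230 233 231.5 0.214
159 230 233 231.5 0.211
160 230 233 231.5 0.207
161 231 232 231.5 0.202
```

Emit:
{"fn": "step_arm", "kwargs": {"series": [5,-9,-30,0,0,0,-30,0,0,0,0,0,0,0,0,0]}}

```text
time_s: 7.02
position: [0.5792, -0.0504, 0.2059]
tool_rot: [0.003, 0.671, 0.741, 0.001]
ft_force: [-0.0, -0.8, -1.7]
finger_gap: 0.0433
```

```bash
python3 - <<'E'
from meas import *
s=cam('scene'); save(s,'s4'); st=monitor.sense();p=st['position']; print(p,st['ft_force'],st['qvel'].round(3))
print(proj(s,p+[0,0,-.0053]),proj(s,p+[0,0,-.0613]))
C=cloud(s); 
m=(np.hypot(C[...,0]-p[0],C[...,1]-p[1])<.04)&(C[...,2]>.11)&(C[...,2]<p[2]-.007)
ys,xs=np.nonzero(m)
for y in np.unique(ys):
    r=xs[ys==y]; print(y,r.min(),r.max(),(r.min()+r.max())/2, C[y,r,2].mean().round(3))
im=cv2.cvtColor(s['frame'],cv2.COLOR_RGB2BGR)[130:250,170:300]; cv2.imwrite('pics/s4z.png',cv2.resize(im,None,fx=5,fy=5,interpolation=cv2.INTER_CUBIC))
E
```

```text
[ 0.57910008 -0.05035758  0.20589255] [-0.18318903  0.30713692 -1.57827975] [ 0.006 -0.007  0.001  0.     0.001 -0.005 -0.002]
(np.float64(229.06891260074147), np.float64(161.36396263870043)) (np.float64(230.0155508659249), np.float64(177.33690806964827))
166 225 233 229.0 0.19
167 226 233 229.5 0.188
168 226 233 229.5 0.184
169 226 232 229.0 0.18
170 227 232 229.5 0.178
171 227 232 229.5 0.174
172 227 232 229.5 0.169
173 227 232 229.5 0.164
174 228 232 230.0 0.161
175 228 231 229.5 0.158
176 226 233 229.5 0.14
177 224 235 229.5 0.132
178 223 236 229.5 0.129
179 222 237 229.5 0.126
180 221 238 229.5 0.126
181 221 238 229.5 0.126
182 221 238 229.5 0.127
183 221 238 229.5 0.127
184 221 237 229.0 0.127
185 222 237 229.5 0.127
186 223 235 229.0 0.127
187 224 234 229.0 0.125
188 227 231 229.0 0.122
189 230 231 230.5 0.117
190 230 231 230.5 0.115
191 230 231 230.5 0.111
```

View pics/s4z.png

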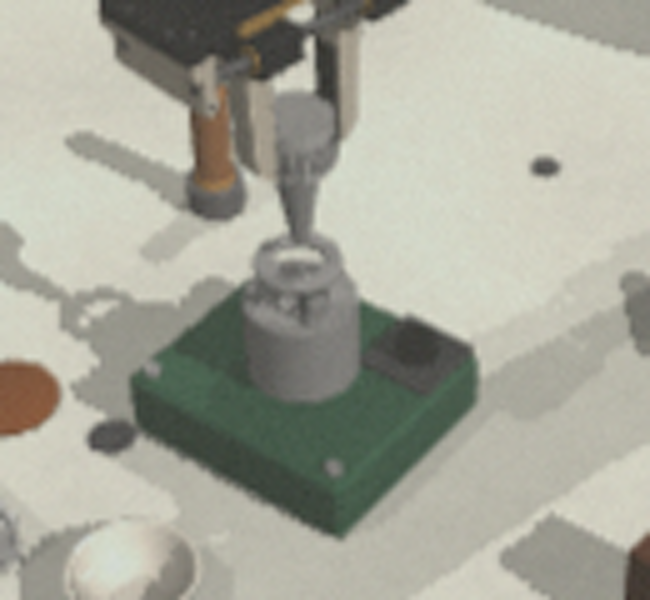

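Emit:
{"fn": "step_arm", "kwargs": {"series": [-1,-4,0,0,0,0,0,0,0,0,0,0]}}

```text
time_s: 7.45
position: [0.5789, -0.0545, 0.2082]
tool_rot: [0.005, 0.671, 0.741, 0.002]
ft_force: [0.4, 0.4, -2.4]
finger_gap: 0.0435
```

```bash
python3 - <<'E'
from meas import *
st=monitor.sense();p=st['position']; print(p,st['ft_force'],st['qvel'].round(3))
E
```

```text
[ 0.57893955 -0.05452496  0.2081796 ] [ 0.40241197  0.39030467 -2.42025719] [ 0.003 -0.003  0.002 -0.001  0.     0.003  0.001]
```

Emit:
{"fn": "step_arm", "kwargs": {"series": [0,0,-20,0,0,0,-15,0,0,0,-8,0,0,0,0,0]}}

```text
time_s: 7.95
position: [0.5795, -0.0547, 0.1646]
tool_rot: [0.005, 0.671, 0.741, 0.003]
ft_force: [-0.0, -0.2, -2.7]
finger_gap: 0.0438
```

Emit:
{"fn": "step_arm", "kwargs": {"series": [-1,-0.5,-12,0,0,0,-6,0,0,0,0,0]}}

```text
time_s: 8.32
position: [0.5789, -0.0552, 0.1459]
tool_rot: [0.006, 0.671, 0.741, 0.003]
ft_force: [-0.0, -0.4, -2.6]
finger_gap: 0.0431
```

```bash
python3 - <<'E'
from meas import *
s=cam('scene'); save(s,'s5'); st=monitor.sense();p=st['position']; print(p,st['ft_force'],st['qvel'].round(3))
C=cloud(s); 
m=(np.hypot(C[...,0]-p[0],C[...,1]-p[1])<.04)&(C[...,2]>.11)&(C[...,2]<p[2]-.007)
ys,xs=np.nonzero(m)
for y in np.unique(ys):
    r=xs[ys==y]; print(y,r.min(),r.max(),(r.min()+r.max())/2, C[y,r,2].mean().round(3))
im=cv2.cvtColor(s['frame'],cv2.COLOR_RGB2BGR)[130:250,170:300]; cv2.imwrite('pics/s5z.png',cv2.resize(im,None,fx=5,fy=5,interpolation=cv2.INTER_CUBIC))
E
```

```text
[ 0.57895995 -0.05525701  0.14611895] [ 0.38915951 -0.75386186 -2.57027454] [ 0.002 -0.006 -0.003 -0.004 -0.001  0.005  0.002]
179 237 237 237.0 0.125
180 236 238 237.0 0.126
181 221 238 229.5 0.126
182 221 238 229.5 0.127
183 221 238 229.5 0.127
184 221 237 229.0 0.126
185 222 237 229.5 0.126
186 223 235 229.0 0.127
187 224 234 229.0 0.125
188 227 231 229.0 0.123
189 230 231 230.5 0.118
190 230 231 230.5 0.112
191 230 230 230.0 0.112
```

View pics/s5z.png

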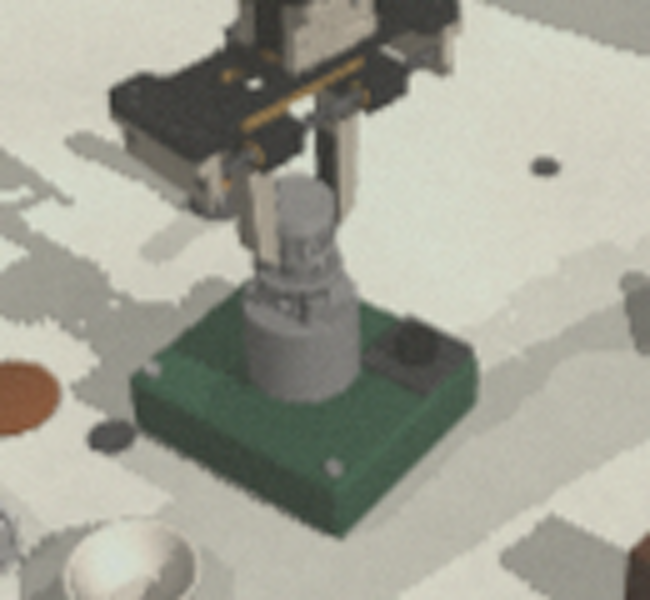

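Emit:
{"fn": "step_arm", "kwargs": {"series": [0,0,-5,0,0,0,-4,0,0,0,0,0]}}

```text
time_s: 8.75
position: [0.5793, -0.0552, 0.1369]
tool_rot: [0.006, 0.671, 0.741, 0.003]
ft_force: [-0.2, -0.3, -2.5]
finger_gap: 0.0436
```

Emit:
{"fn": "step_arm", "kwargs": {"series": [0,0,-3,0,0,0,0,0]}}

```text
time_s: 9.0
position: [0.5793, -0.0552, 0.1338]
tool_rot: [0.006, 0.671, 0.741, 0.003]
ft_force: [0.4, -0.3, -2.3]
finger_gap: 0.0436
```

Emit:
{"fn": "step_arm", "kwargs": {"series": [0,0,-1,0,0,0,0,0]}}

```text
time_s: 9.25
position: [0.5792, -0.0552, 0.1328]
tool_rot: [0.006, 0.671, 0.741, 0.003]
ft_force: [-0.7, -0.0, -3.5]
finger_gap: 0.0432
```

Emit:
{"fn": "step_arm", "kwargs": {"series": [0,0,-1,0,0,0,0,0]}}

```text
time_s: 9.5
position: [0.5793, -0.0553, 0.1322]
tool_rot: [0.006, 0.671, 0.741, 0.003]
ft_force: [-0.8, 0.1, -0.4]
finger_gap: 0.0438
```

Emit:
{"fn": "step_arm", "kwargs": {"series": [0,0,0,0,0,0,0,0,0,0,0,0,0,0,0,0], "claw": 60}}

```text
time_s: 10.0
position: [0.58, -0.0552, 0.1325]
tool_rot: [0.007, 0.671, 0.741, 0.004]
ft_force: [-0.6, -0.4, -0.4]
finger_gap: 0.0597
```

Emit:
{"fn": "step_arm", "kwargs": {"series": [0,0,0,0,0,0,20,0,0,0,40,0,0,0,40,0,0,0,0,0], "claw": 75}}

```text
time_s: 10.62
position: [0.5795, -0.055, 0.2347]
tool_rot: [0.006, 0.671, 0.741, 0.003]
ft_force: [-0.4, -0.5, -0.3]
finger_gap: 0.0751
```

```bash
python3 - <<'E'
from meas import *
s=cam('scene'); save(s,'s6'); st=monitor.sense();p=st['position']; print(p,st['ft_force'],st['finger_gap'])
blob(s,(.579,-.055),.04,.15,.165,'lap top')
im=cv2.cvtColor(s['frame'],cv2.COLOR_RGB2BGR)[130:250,170:300]; cv2.imwrite('pics/s6z.png',cv2.resize(im,None,fx=5,fy=5,interpolation=cv2.INTER_CUBIC))
E
```

```text
[ 0.57856143 -0.05513217  0.23307414] [-0.32202693  0.11153154 -0.61903151] 0.07489291452458302
lap top 155 mean [ 0.5808 -0.0536  0.1561] medz 0.1563 mid [ 0.5799 -0.0549  0.1549] enc 0.5784 -0.055 0.0246
```

View pics/s6z.png

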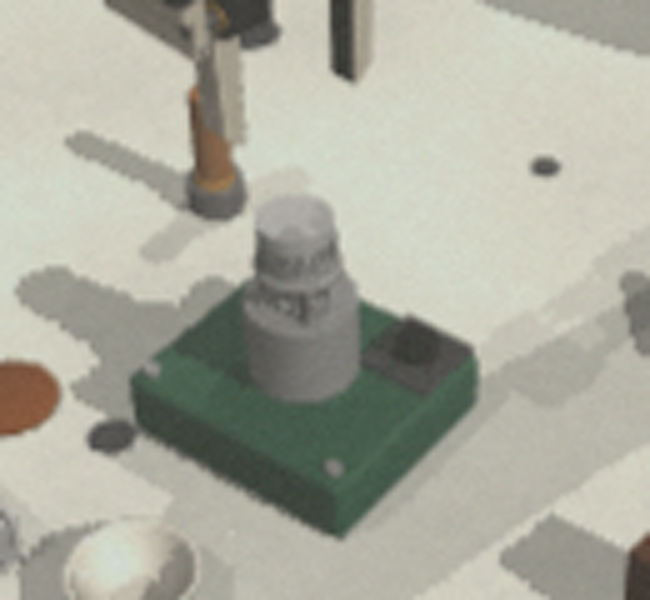

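Emit:
{"fn": "step_arm", "kwargs": {"series": [-15,-41,0,0,-16,-41,0,0,-16,-41,0,0,-15,-41,0,0,-14,-41,0,0]}}

```text
time_s: 11.3
position: [0.4983, -0.2611, 0.2268]
tool_rot: [0.001, 0.668, 0.744, 0.002]
ft_force: [0.6, 0.2, -0.3]
finger_gap: 0.0748
```

Emit:
{"fn": "step_arm", "kwargs": {"series": [0,0,-25,0,0,0,-25,0,0,0,0,0]}}

```text
time_s: 11.68
position: [0.494, -0.2654, 0.1718]
tool_rot: [-0.001, 0.671, 0.741, 0.0]
ft_force: [0.3, 0.6, 0.1]
finger_gap: 0.0751
```

```bash
python3 - <<'E'
from meas import *
s=cam('scene'); st=monitor.sense();p=st['position']; print(p,st['ft_force'],st['finger_gap'],st['tool_rot'])
im=cv2.cvtColor(s['frame'],cv2.COLOR_RGB2BGR)[90:210,160:290]; cv2.imwrite('pics/s7z.png',cv2.resize(im,None,fx=5,fy=5,interpolation=cv2.INTER_CUBIC))
E
```

```text
[ 0.49472979 -0.26549999  0.17284229] [ 0.36078504 -0.26156802  0.89980775] 0.0751745513526036 [-4.99982929e-04  6.71135131e-01  7.41334807e-01  3.00018875e-04]
```

View pics/s7z.png

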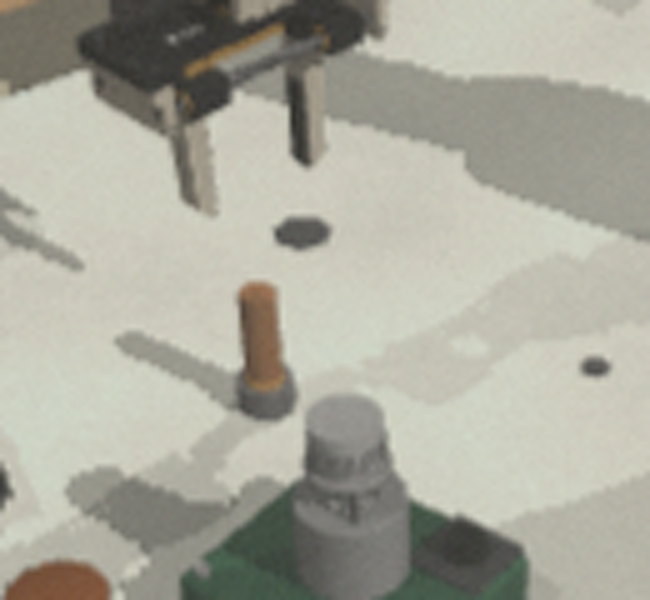

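Correct (+7, +4.5), then descend.

Emit:
{"fn": "step_arm", "kwargs": {"series": [7,4,0,0,0,0,0,0,0,0,-30,0,0,0,-30,0,0,0,0,0]}}

```text
time_s: 12.35
position: [0.5054, -0.2606, 0.1154]
tool_rot: [0.003, 0.67, 0.742, 0.001]
ft_force: [-0.0, -0.6, 0.3]
finger_gap: 0.0747
```

Emit:
{"fn": "step_arm", "kwargs": {"series": [0,0,0,0]}}

```text
time_s: 12.48
position: [0.5061, -0.2605, 0.1165]
tool_rot: [0.003, 0.67, 0.742, 0.002]
ft_force: [0.3, -0.0, 0.6]
finger_gap: 0.0748
```

Emit:
{"fn": "step_arm", "kwargs": {"series": [-5,0,-25,0,0,0,-25,0,0,0,-14,0,0,0,0,0,0,0,0,0]}}

```text
time_s: 13.1
position: [0.5049, -0.2623, 0.0574]
tool_rot: [0.008, 0.67, 0.742, 0.003]
ft_force: [-0.7, 0.1, 0.1]
finger_gap: 0.0753
```

Emit:
{"fn": "step_arm", "kwargs": {"series": [-3,1.5,-5,0,0,0,0,0,0,0,0,0]}}

```text
time_s: 13.48
position: [0.5023, -0.2611, 0.0536]
tool_rot: [0.009, 0.67, 0.742, 0.003]
ft_force: [-0.0, 0.4, 0.5]
finger_gap: 0.0751
```

```bash
python3 - <<'E'
from meas import *
s=cam('scene'); st=monitor.sense();p=st['position']; print(p,st['ft_force'],st['finger_gap'],st['tool_rot'])
im=cv2.cvtColor(s['frame'],cv2.COLOR_RGB2BGR)[90:210,160:290]; cv2.imwrite('pics/s8z.png',cv2.resize(im,None,fx=5,fy=5,interpolation=cv2.INTER_CUBIC))
E
```

```text
[ 0.50226634 -0.26103049  0.05352595] [ 0.19306847 -0.18089962  0.21098652] 0.07499923776445967 [0.00901516 0.67037288 0.74196251 0.00325057]
```

View pics/s8z.png

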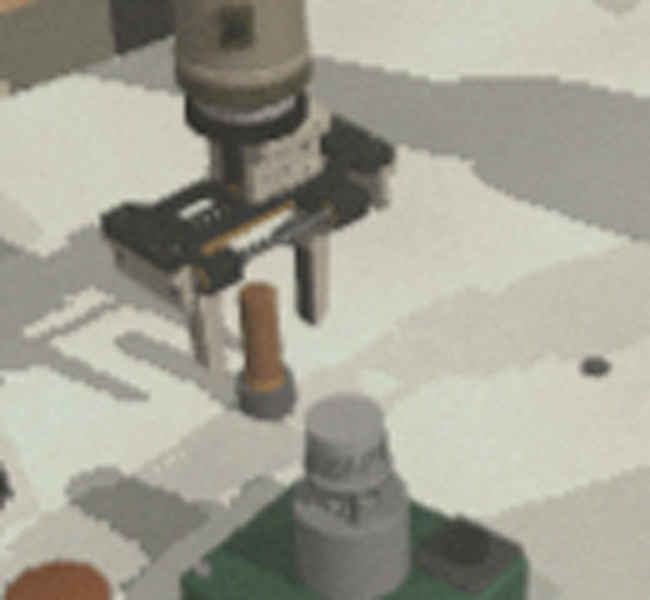

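Handle is between the fingers. Close at 45 N.

Emit:
{"fn": "step_arm", "kwargs": {"series": [0,0,0,0,0,0,0,0,0,0,0,0,0,0,0,0,0,0,0,0], "claw": 10, "newtons": 45}}

```text
time_s: 14.15
position: [0.5023, -0.2611, 0.0536]
tool_rot: [0.009, 0.67, 0.742, 0.003]
ft_force: [0.6, -0.3, 0.0]
finger_gap: 0.0296
```

Emit:
{"fn": "step_arm", "kwargs": {"series": [0,0,0,0,0,0,0,0,0,0,0,0]}}

```text
time_s: 14.52
position: [0.5017, -0.2612, 0.0539]
tool_rot: [0.009, 0.671, 0.742, 0.003]
ft_force: [-0.1, 0.2, -0.1]
finger_gap: 0.0255
```

Emit:
{"fn": "step_arm", "kwargs": {"series": [0,0,20,0,0,0,40,0,0,0,50,0,0,0,50,0,0,0,40,0]}}

```text
time_s: 15.15
position: [0.4987, -0.2595, 0.255]
tool_rot: [0.004, 0.67, 0.742, 0.002]
ft_force: [0.4, -1.0, -1.7]
finger_gap: 0.0251
```

Emit:
{"fn": "step_arm", "kwargs": {"series": [14,40,0,0,16,41,0,0,16,41,0,0,16,41,0,0,12,36,0,0]}}

```text
time_s: 15.78
position: [0.5738, -0.0596, 0.2578]
tool_rot: [0.007, 0.673, 0.739, 0.002]
ft_force: [0.4, -0.5, -2.6]
finger_gap: 0.0254
```

Emit:
{"fn": "step_arm", "kwargs": {"series": [0,0,0,0,0,0,0,0]}}

```text
time_s: 16.02
position: [0.5739, -0.0564, 0.2572]
tool_rot: [0.006, 0.672, 0.741, 0.002]
ft_force: [-0.2, 0.0, -1.6]
finger_gap: 0.0256
```

Emit:
{"fn": "step_arm", "kwargs": {"series": [4,1,-15,0,0,0,-12,0,0,0,-6,0,0,0,0,0]}}

```text
time_s: 16.52
position: [0.5767, -0.0588, 0.2206]
tool_rot: [0.006, 0.673, 0.739, 0.001]
ft_force: [0.3, 1.6, -2.4]
finger_gap: 0.0253
```

```bash
python3 - <<'E'
from meas import *
s=cam('scene'); save(s,'s9')
F=[];P=[]
st=monitor.sense();print(st['position'],st['ft_force'],st['tool_rot'])
im=cv2.cvtColor(s['frame'],cv2.COLOR_RGB2BGR)[110:230,170:300]; cv2.imwrite('pics/s9z.png',cv2.resize(im,None,fx=5,fy=5,interpolation=cv2.INTER_CUBIC))
E
```

```text
[ 0.57689545 -0.05879309  0.22087145] [-0.86564818 -0.00276295 -2.42465672] [0.00597955 0.67319033 0.73944432 0.0010578 ]
```

View pics/s9z.png

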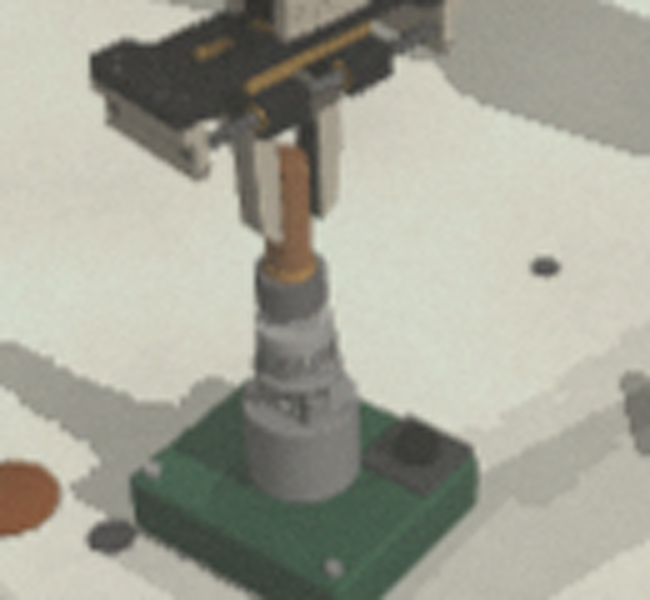

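Emit:
{"fn": "step_arm", "kwargs": {"series": [1.5,3.5,0,0,0,0,0,0,0,0,-4,0,0,0,0,0]}}

```text
time_s: 17.08
position: [0.579, -0.0549, 0.2176]
tool_rot: [0.007, 0.673, 0.739, 0.002]
ft_force: [0.1, 0.2, -1.9]
finger_gap: 0.0255
```

Emit:
{"fn": "step_arm", "kwargs": {"series": [0,0,-3,0,0,0,0,0]}}

```text
time_s: 17.32
position: [0.579, -0.0549, 0.2144]
tool_rot: [0.007, 0.673, 0.739, 0.002]
ft_force: [-0.8, 0.5, -2.5]
finger_gap: 0.0255
```

Emit:
{"fn": "step_arm", "kwargs": {"series": [0,0,-2,0,0,0,0,0]}}

```text
time_s: 17.58
position: [0.579, -0.055, 0.2122]
tool_rot: [0.007, 0.673, 0.739, 0.002]
ft_force: [0.6, 0.7, -2.3]
finger_gap: 0.0252
```

Emit:
{"fn": "step_arm", "kwargs": {"series": [0,0,-1.5,0,0,0,0,0]}}

```text
time_s: 17.82
position: [0.5791, -0.055, 0.2108]
tool_rot: [0.007, 0.673, 0.739, 0.002]
ft_force: [-0.2, -0.6, -0.4]
finger_gap: 0.0257
```

Emit:
{"fn": "step_arm", "kwargs": {"series": [0,0,-1.5,0,0,0,0,0]}}

```text
time_s: 18.08
position: [0.5791, -0.055, 0.2094]
tool_rot: [0.007, 0.673, 0.739, 0.002]
ft_force: [0.7, 0.6, -1.2]
finger_gap: 0.0254
```

Emit:
{"fn": "step_arm", "kwargs": {"series": [0,0,-1.5,0,0,0,0,0]}}

```text
time_s: 18.32
position: [0.5791, -0.0549, 0.2079]
tool_rot: [0.007, 0.673, 0.739, 0.002]
ft_force: [0.3, 0.0, -1.4]
finger_gap: 0.0254
```

Emit:
{"fn": "step_arm", "kwargs": {"series": [0,0,-1.5,0,0,0,0,0]}}

```text
time_s: 18.58
position: [0.5791, -0.0548, 0.2066]
tool_rot: [0.007, 0.673, 0.739, 0.002]
ft_force: [-0.4, 0.2, -0.6]
finger_gap: 0.0259
```

Emit:
{"fn": "step_arm", "kwargs": {"series": [0,0,-1.5,0,0,0,0,0]}}

```text
time_s: 18.82
position: [0.5791, -0.0548, 0.2056]
tool_rot: [0.007, 0.673, 0.739, 0.002]
ft_force: [-0.3, 0.2, -0.5]
finger_gap: 0.0255
```

Emit:
{"fn": "step_arm", "kwargs": {"series": [0,0,-1.5,0,0,0,0,0]}}

```text
time_s: 19.08
position: [0.5791, -0.0548, 0.2048]
tool_rot: [0.007, 0.673, 0.739, 0.002]
ft_force: [-1.0, -0.2, 0.6]
finger_gap: 0.0253
```

Emit:
{"fn": "step_arm", "kwargs": {"series": [0,0,-1,0,0,0,0,0]}}

```text
time_s: 19.32
position: [0.5791, -0.0548, 0.2046]
tool_rot: [0.008, 0.673, 0.739, 0.002]
ft_force: [-1.1, -0.2, 0.9]
finger_gap: 0.0257
```

Emit:
{"fn": "step_arm", "kwargs": {"series": [0,0,-2,0]}}

```text
time_s: 19.45
position: [0.5793, -0.0548, 0.2035]
tool_rot: [0.008, 0.673, 0.739, 0.002]
ft_force: [-5.3, 0.2, 18.1]
finger_gap: 0.0256
```

Emit:
{"fn": "step_arm", "kwargs": {"series": [0,0,-2,0]}}

```text
time_s: 19.58
position: [0.5794, -0.0547, 0.2027]
tool_rot: [0.008, 0.673, 0.739, 0.002]
ft_force: [-6.3, 0.6, 21.1]
finger_gap: 0.0254
```

Emit:
{"fn": "step_arm", "kwargs": {"series": [0,0,0,0]}}

```text
time_s: 19.7
position: [0.5792, -0.0547, 0.203]
tool_rot: [0.008, 0.673, 0.739, 0.002]
ft_force: [-0.3, 0.5, -1.0]
finger_gap: 0.0255
```

Emit:
{"fn": "step_arm", "kwargs": {"series": [0,0,4,0,0,0,10,0,0,0,0,0,0,0,0,0]}}

```text
time_s: 20.2
position: [0.5795, -0.0549, 0.217]
tool_rot: [0.008, 0.673, 0.739, 0.002]
ft_force: [-0.8, 0.3, -1.7]
finger_gap: 0.0255
```

```bash
python3 - <<'E'
from meas import *
s=cam('scene'); save(s,'s10')
st=monitor.sense();print(st['position'],st['ft_force'],st['tool_rot'])
im=cv2.cvtColor(s['frame'],cv2.COLOR_RGB2BGR)[110:230,170:300]; cv2.imwrite('pics/s10z.png',cv2.resize(im,None,fx=5,fy=5,interpolation=cv2.INTER_CUBIC))
E
```

```text
[ 0.57956527 -0.05484055  0.2170386 ] [-0.33231622  1.20976204 -1.81300982] [0.00838715 0.67338718 0.73924017 0.00182499]
```

View pics/s10z.png

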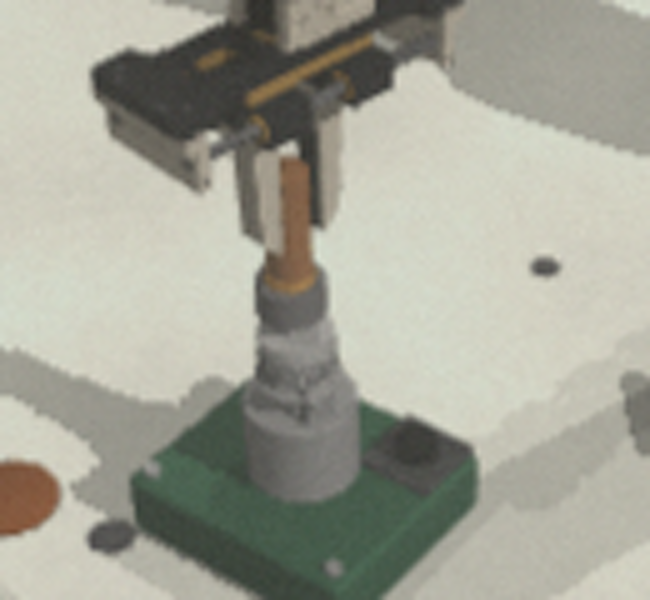

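Emit:
{"fn": "step_arm", "kwargs": {"series": [0,0,20,0,0,0,20,0,0,0,0,0]}}

```text
time_s: 20.62
position: [0.5791, -0.0549, 0.2569]
tool_rot: [0.008, 0.673, 0.739, 0.001]
ft_force: [0.3, 0.1, -2.3]
finger_gap: 0.0253
```

```bash
python3 - <<'E'
from meas import *
s=cam('scene'); save(s,'s11')
st=monitor.sense();print(st['position'],st['ft_force'])
blob(s,(.579,-.055),.028,.138,.17,'lap top now')
C=cloud(s)
def medtop(C):
    m=(np.hypot(C[...,0]-.579,C[...,1]+.055)<.012)&(C[...,2]>.135)&(C[...,2]<.18); return np.median(C[...,2][m]),m.sum()
print(medtop(C))
im=cv2.cvtColor(s['frame'],cv2.COLOR_RGB2BGR)[110:230,170:300]; cv2.imwrite('pics/s11z.png',cv2.resize(im,None,fx=5,fy=5,interpolation=cv2.INTER_CUBIC))
E
```

```text
[ 0.57855396 -0.05496187  0.25594634] [-0.30014587  0.2542312  -2.29500319]
lap top now 165 mean [ 0.5815 -0.0521  0.1476] medz 0.1485 mid [ 0.5796 -0.0552  0.1455] enc 0.5808 -0.0547 0.0242
(np.float64(0.14908188911242093), np.int64(40))
```

View pics/s11z.png

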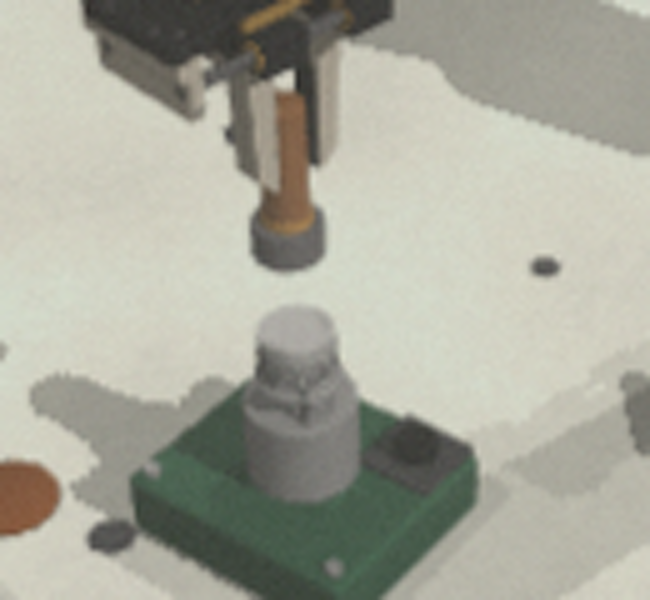

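Emit:
{"fn": "step_arm", "kwargs": {"series": [-15,-41,0,0,-16,-41,0,0,-16,-41,0,0,-15,-41,0,0,-10,-36,0,0]}}

```text
time_s: 21.3
position: [0.503, -0.2563, 0.2505]
tool_rot: [0.004, 0.671, 0.742, 0.0]
ft_force: [0.8, -0.2, -1.6]
finger_gap: 0.0256
```

Emit:
{"fn": "step_arm", "kwargs": {"series": [0,0,-40,0,0,0,-50,0,0,0,-50,0,0,0,-30,0,0,0,0,0]}}

```text
time_s: 21.92
position: [0.4987, -0.2603, 0.0716]
tool_rot: [0.003, 0.673, 0.739, -0.0]
ft_force: [0.7, 0.8, -1.6]
finger_gap: 0.0255
```

Emit:
{"fn": "step_arm", "kwargs": {"series": [0,0,0,0,0,0,0,0]}}

```text
time_s: 22.18
position: [0.4995, -0.2603, 0.0729]
tool_rot: [0.003, 0.673, 0.739, -0.0]
ft_force: [0.9, 0.1, -2.3]
finger_gap: 0.025
```

Emit:
{"fn": "step_arm", "kwargs": {"series": [0,0,-10,0,0,0,-5,0,0,0,0,0,0,0,0,0]}}

```text
time_s: 22.68
position: [0.5006, -0.2611, 0.0591]
tool_rot: [0.005, 0.674, 0.739, 0.0]
ft_force: [0.7, -0.3, -1.4]
finger_gap: 0.0251
```

Emit:
{"fn": "step_arm", "kwargs": {"series": [0,0,-2,0,0,0,0,0]}}

```text
time_s: 22.92
position: [0.5006, -0.2611, 0.0571]
tool_rot: [0.005, 0.673, 0.739, 0.0]
ft_force: [0.1, 1.2, -2.2]
finger_gap: 0.0254
```

Emit:
{"fn": "step_arm", "kwargs": {"series": [0,0,-1,0,0,0,0,0]}}

```text
time_s: 23.18
position: [0.5007, -0.2611, 0.0561]
tool_rot: [0.005, 0.674, 0.739, 0.0]
ft_force: [0.3, 0.4, -1.5]
finger_gap: 0.0252
```

Emit:
{"fn": "step_arm", "kwargs": {"series": [0,0,-1,0,0,0,0,0]}}

```text
time_s: 23.42
position: [0.5007, -0.2611, 0.0551]
tool_rot: [0.005, 0.674, 0.739, 0.0]
ft_force: [0.2, 0.4, -2.2]
finger_gap: 0.0253
```

Emit:
{"fn": "step_arm", "kwargs": {"series": [0,0,-1,0,0,0,0,0]}}

```text
time_s: 23.68
position: [0.5007, -0.2611, 0.054]
tool_rot: [0.005, 0.674, 0.739, 0.0]
ft_force: [-0.5, 0.1, -1.2]
finger_gap: 0.0256
```

Emit:
{"fn": "step_arm", "kwargs": {"series": [0,0,-0.5,0,0,0,0,0]}}

```text
time_s: 23.92
position: [0.5008, -0.2611, 0.0538]
tool_rot: [0.005, 0.674, 0.739, 0.0]
ft_force: [0.1, -0.3, -1.9]
finger_gap: 0.0253
```

Emit:
{"fn": "step_arm", "kwargs": {"series": [0,0,-0.6,0,0,0,0,0]}}

```text
time_s: 24.18
position: [0.5008, -0.2611, 0.0538]
tool_rot: [0.006, 0.674, 0.739, 0.0]
ft_force: [-0.1, -0.8, -1.1]
finger_gap: 0.0254
```

Emit:
{"fn": "step_arm", "kwargs": {"series": [0,0,-0.6,0,0,0,0,0]}}

```text
time_s: 24.42
position: [0.5009, -0.2611, 0.0538]
tool_rot: [0.006, 0.673, 0.739, 0.0]
ft_force: [-0.1, -0.5, -0.7]
finger_gap: 0.0255
```

Stops at 0.0538, so it is standing on the bench. Release and retreat.

Emit:
{"fn": "step_arm", "kwargs": {"series": [0,0,0,0,0,0,0,0,0,0,0,0,0,0,0,0,0,0,0,0], "claw": 70}}

```text
time_s: 25.05
position: [0.5014, -0.2613, 0.0535]
tool_rot: [0.006, 0.674, 0.739, 0.001]
ft_force: [-0.5, 0.1, -0.0]
finger_gap: 0.0684
```

Emit:
{"fn": "step_arm", "kwargs": {"series": [0,0,10,0,0,0,30,0,0,0,50,0,0,0,50,0,0,0,30,0]}}

```text
time_s: 25.68
position: [0.4996, -0.26, 0.2287]
tool_rot: [0.004, 0.673, 0.74, 0.0]
ft_force: [0.5, 0.2, 0.1]
finger_gap: 0.0699
```

Emit:
{"fn": "step_arm", "kwargs": {"series": [-20,-55,0,0,-20,-55,0,0,-10,-40,0,0,0,0,0,0,0,0,0,0]}}

```text
time_s: 26.3
position: [0.4494, -0.4132, 0.2366]
tool_rot: [0.009, 0.672, 0.741, 0.001]
ft_force: [1.0, -0.3, -0.1]
finger_gap: 0.07
```

```bash
python3 - <<'E'
from meas import *
for n in('scene','top'):
    s=cam(n); save(s,n+'12')
    blob(s,(.579,-.055),.028,.138,.17,n+' lap top'); C=cloud(s)
    m=(np.hypot(C[...,0]-.579,C[...,1]+.055)<.012)&(C[...,2]>.135)&(C[...,2]<.18); print(np.median(C[...,2][m]),m.sum())
    blob(s,(.5,-.26),.04,.085,.12,n+' settertop'); blob(s,(.5,-.26),.04,.008,.03,n+' setterhead')
print(monitor.sense()['ft_force'])
E
```

```text
scene lap top 173 mean [ 0.5819 -0.0513  0.1474] medz 0.1487 mid [ 0.5797 -0.0551  0.1454] enc 0.5792 -0.0551 0.0234
0.1494568660557038 36
scene settertop 43 mean [ 0.5028 -0.2595  0.0926] medz 0.0933 mid [ 0.5011 -0.2625  0.0911] enc 0.5014 -0.2625 0.0146
scene setterhead 77 mean [ 0.5063 -0.2524  0.0198] medz 0.0211 mid [ 0.5011 -0.2584  0.019 ] enc 0.501 -0.2596 0.0211
top lap top 175 mean [ 0.5779 -0.0552  0.1488] medz 0.149 mid [ 0.5779 -0.056   0.1464] enc 0.5784 -0.0551 0.0224
0.14938662417397808 50
top settertop 52 mean [ 0.5003 -0.2609  0.0947] medz 0.0947 mid [ 0.5004 -0.2625  0.0934] enc 0.5008 -0.2622 0.013
top setterhead 57 mean [ 0.4986 -0.2546  0.0215] medz 0.0221 mid [ 0.4997 -0.2593  0.019 ] enc 0.5005 -0.2619 0.0201
[-0.21949882  0.2423427   0.83906792]
```

View pics/scene12.png

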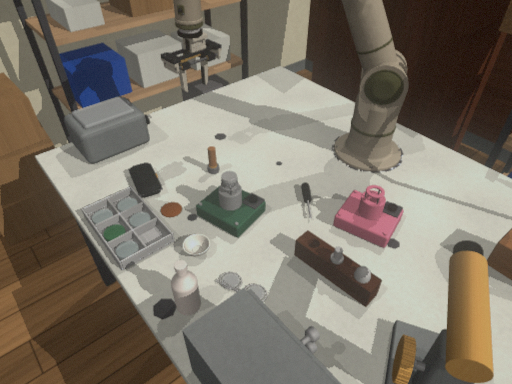

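View pics/top12.png

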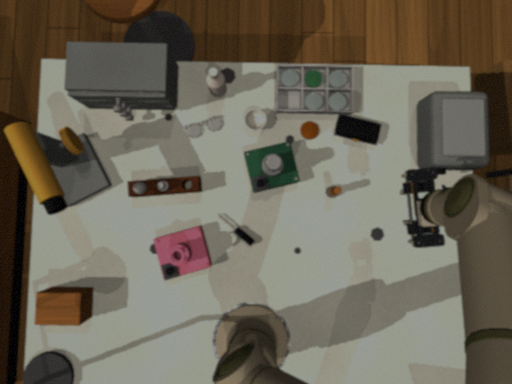

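The lap sits level at z ≈ 0.149 on the socket axis, 8 mm below where it first rested, and has stayed there. The setter stands upright at its start position and nothing else has moved.

```bash
python3 -c "
from h import *
print(close_job())"
```

```text
the job is handed in; nothing more can be done
None
```

The flat-topped lap is fitted in the green spindle and has stayed pressed down. The setting tool is back upright on the bench, and I handed the job in at about 26 s of the 64 s allowed.

- **Fitting:** I took the lap from the rack, lowered it into the socket until the collar carried its weight, and let go. It stood centred, within about 1 mm by camera.
- **Pressing:** I pushed it down with the setting tool in small steps. The last reading was about 23 N vertical (24 N with the sideways part). I only read the force at the end of each step, so any brief peak between readings is not known.
- **Last checks, both cameras:**
  - The lap's top is level at 0.149 m, 8 mm below its resting height. It held that height for the 6 s after the push.
  - The lap is within about 1 mm of the socket axis.
  - The setting tool stands upright within about 2 mm of its start.
  - The gripper is clear of everything, and no bystander has visibly moved.
- **Not measured directly:** I could not read how far the collet is spread. From the taper and about 3.5 mm of travel against resistance I estimate 0.6 mm, against the 0.4 mm needed. None of the checks failed.

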